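# Set out the dental chairside table

## Robot

A 6-joint arm with a two-finger parallel gripper is mounted at the origin on the work surface. World frame = base frame: x ahead of the robot, y to its left, z up, the work surface at z = 0. Lengths are in m, angles in rad, forces in N, time in s.
With the tool pointing down it reaches from about 0.375 to 0.9 m from the base axis. Payload 3.1 kg.
Tool frame: the origin (TCP) lies on the centre line of the jaws, within the pads' length; the fingertips stand robot.nose_length ahead of it and the grasp point (between the pads) lies 6 mm ahead of it (robot.nose_length is the distance from the TCP to the fingertips, in m); z points along the fingers, y is the line along which they close (so a half turn about z gives the same grasp; the last joint's range is limited). The gripper opens to 87 mm and grips with 3 to 60 N. Pads are 19 mm wide; open, the fingers measure 117 mm over their backs; the gripper's body (75 mm by 190 mm) begins 51 mm behind the grasp point.
Start: joints at [0.973, 0.527, 1.433, -0, 1.181, -0.178], TCP at [0.255, 0.571, 0.248] pointing down, gripper open.
Joint ranges: [-3.08, 3.08], [-0.75, 2.2], [0.22, 2.44], [-1.43, 4.57], [0, 2.65], [-2.85, 2.85]. Speed limits (rad/s): [2.79, 2.79, 3.14, 3.14, 3.14, 3.14].

## Interface

Orientations are given as a unit quaternion [x, y, z, w].
In Python, from rig import robot gives the robot as it stands.
- The arm moves only by the shell command python3 -m crank 'ROWS' [FORCE]. ROWS is JSON, one flat list of numbers, 7 for each row, row after row: the shift along the tool's x, y, z in mm, then the turn, a rotation vector about the tool's x, y, z in degrees, then the closure in counts, from 0 (fully open) to 255 (shut). In form: [x, y, z, ax, ay, az, fingers, x, y, z, ax, ay, az, fingers, ...]. A call has exactly 5 rows; each row is the pose to reach, as a shift and turn from the pose commanded when the call began, along the tool's axes at that moment; what a row does not reach only later rows make up. A row lasts 1/12 s, in which the tool goes at most 41.7 mm and 7.16 degrees, less where a joint would pass 70% of its speed; a pose out of reach is approached as far as the arm can. A call with a gripper value outside its range is refused whole. The fingers move at their own pace and stop on an object; FORCE is the grip in N (left out, the last holds). Time passes only in rows, so rows that repeat a pose let the fingers close, or fill a call up. It gives the time, the measured TCP pose, the force, the opening and the grip force at its end, in the units of the state.
- robot.get_obs(): the state, without advancing time (a new reading comes with each control period).
- robot.camera(name): name is "scene" or "side" or "wrist"; returns a dict with "pixels" (400x640x3 uint8, red, green, blue), "intrinsics" (3x3 intrinsics, pixels), "extrinsics" (4x4, takes a point from camera to world coordinates); the wrist camera has in their place "mount" (4x4, takes a point from camera to tool coordinates, whose origin is the TCP and whose axes are the flange's). Camera axes: x right, y down, z forward; pixel columns grow to the right and rows downward; lengths in m; the calibration is good to about 2 mm. The wrist camera is an equidistant fisheye: a pixel r from the principal point sees the ray r / f radians off the axis. A picture is of the moment at which its call begins: read the wrist's pose just before it. There is no depth.
- robot.hand_in(): hands the job in; it is judged then, once.
The state is a dict: "time": time; "q": joint angles; "joint_velocities": joint speeds; "joint_torque": joint torques, N m; "position": TCP position; "tool_rot": TCP orientation; "ft_force": force on the tool from outside, world axes, zero at the start; "moment": the same for the moment, N m; "grip_width": finger opening in m; "grip_force": force on a finger pad.
Only numpy, scipy, OpenCV 4.12 (cv2) and the standard library are available. Lean on these libraries where they do the work, as an engineer would, in place of code of your own. Each camera call takes 0.05 s, during which the arm holds its last target. There are 200 camera calls.

## Task

Set out the table for the next dental patient: stand each of the four loose things upright in the holder that matches it - the blue-lidded jar in the blue dish, the yellow-lidded jar in the yellow dish, the bur block in the green tray, and the plaster cast in the D-shaped tray with its rounded front to the rounded end. Each must end flat on its holder's floor, inside the rim, and the block and cast squarely in line with their trays; set them down without dropping them, and leave the rinse cup and the instrument dish where they are.

Things in the scene. Friction and masses are not known exactly. Their poses are not given: they have to be found in the camera images.
- blue_jar: Loose amber glass jar, 40 mm across and 46 mm tall, with a blue lid (42 mm across, the top 14 mm), standing upright, about 90 g. Origin: centre of its underside, z up. It belongs in the blue holder.
- yellow_jar: Loose amber glass jar, 40 mm across and 46 mm tall, with a yellow lid (42 mm across, the top 14 mm), standing upright, about 90 g. Origin: centre of its underside, z up. It belongs in the yellow holder.
- bur_block: Loose green block, 27 mm (its x) by 62 mm (its y) by 26 mm high, with a row of six small metal burs standing in its top along y, up to 41 mm above its underside; about 110 g. Grip it across the 27 mm. Origin: centre of its underside, z up. Either way round is right. It belongs in the green holder.
- cast: Loose buff plaster dental cast, about 130 g: D-shaped base 26 mm high, white teeth on top (to 35 mm). Origin: underside, middle of the straight back edge; x to the rounded front, z up. 56 mm wide (y): parallel sides from x = 0 to 28 mm, then a half circle of radius 28 mm about x = 28 mm. Centre of mass and good grip across the width: x = 25 mm. Belongs in the D-shaped holder, front to front.
- blue_holder: Fixed round blue dish, 66 mm outside, 58 mm inside, 9 mm high overall, floor 4 mm thick; the blue-lidded jar stands on its floor. Origin: centre of its underside, on the table; z up.
- yellow_holder: Fixed round yellow dish, 66 mm outside, 58 mm inside, 9 mm high overall, floor 4 mm thick; the yellow-lidded jar stands on its floor. Origin: centre of its underside, on the table; z up.
- green_holder: Fixed green rectangular tray, outside 48 mm (its x) by 84 mm (its y), inside 40 by 76 mm, 9 mm high overall, floor 4 mm thick; the bur block stands on its floor, long side along long side. Origin: centre of its underside, on the table; z up.
- cast_holder: Fixed D-shaped tray with a white rim and a brown floor, 9 mm high overall, floor 4 mm thick. Its inside is the outline of the cast with 8 mm to spare all round; rim 4 mm thick. Origin: on the table, below the point where the middle of the cast's straight back edge belongs (8 mm inside the straight rim); x points to its rounded front, z up.
- cup: Pale blue plastic rinse cup, 62 mm across, 70 mm tall, standing loose; not to be disturbed. Origin: centre of its underside, z up.
- instrument_dish: White dish with dental instruments in it, 80 mm (its x) by 180 mm (its y) by 22 mm high, loose; not to be disturbed. Origin: centre of its underside, z up.
Things that resemble listed ones, but are neither listed nor needed, are in the scene too. Of the things like the bur_block, leave any that is pink; of the rest the larger one is meant.

How it is judged:
By the outcome, as a careful person would: the job done as asked, in the order asked, and still so for the second after the job is handed in, with the robot touching nothing.
It also fails if it takes over 112 s, if anything falls off the work surface, if the arm or the gripper's body presses on something with over 40 N, if the wrist force passes 120 N, or if a joint passes its speed limit or range.

## Working session

There is one attempt and no reset: what is moved stays moved. The work goes in short steps, Python scripts to look and compute and a shell command to move; the robot and the scene stay as the last step left them, time stands still between calls to the robot, and variables do not carry over. Pictures are saved under pics/ and viewed, at most 14 in all, crops included, and the job is handed in when it is done.

```bash
ls; mkdir -p pics; python3 - <<'E'
from rig import robot
import cv2,numpy as np
o=robot.get_obs();print({k:np.round(v,3) for k,v in o.items()},robot.nose_length)
for n in ["scene","side","wrist"]:
    c=robot.camera(n);np.savez(f"pics/{n}0.npz",**c)
    cv2.imwrite(f"pics/{n}0.png",c["pixels"][:,:,::-1])
    for k in c:
        if k!="pixels":print(n,k,np.round(c[k],4).tolist() if not isinstance(c[k],str) else c[k])
E
```

```text
pics
{'time': np.float64(0.0), 'q': array([ 0.972,  0.528,  1.434, -0.   ,  1.181, -0.179]), 'joint_velocities': array([ 0.   ,  0.   , -0.001,  0.001,  0.   ,  0.001]), 'joint_torque': array([ -0.   , -44.004, -17.66 ,   0.063,   0.058,  -0.   ]), 'position': array([0.254, 0.57 , 0.247]), 'tool_rot': array([ 0.208,  0.978, -0.001, -0.   ]), 'ft_force': array([-0.044,  0.125, -1.002]), 'moment': array([ 0.014, -0.013,  0.017]), 'grip_force': np.float64(0.0), 'grip_width': np.float64(0.087)} 0.025
scene intrinsics [[446.5632, 0.0, 322.0514], [0.0, 446.5632, 201.3273], [0.0, 0.0, 1.0]]
scene extrinsics [[0.4449, 0.7725, -0.4531, 1.0299], [0.8956, -0.3838, 0.225, -0.3045], [-0.0001, -0.5058, -0.8626, 0.8855], [0.0, 0.0, 0.0, 1.0]]
side intrinsics [[429.0626, 0.0, 323.8712], [0.0, 429.0626, 198.8594], [0.0, 0.0, 1.0]]
side extrinsics [[0.7231, -0.4728, 0.5036, -0.0202], [-0.6906, -0.5104, 0.5125, -0.7046], [0.0147, -0.7183, -0.6956, 0.8778], [0.0, 0.0, 0.0, 1.0]]
wrist intrinsics [[309.7069, 0.0, 314.8606], [0.0, 309.7069, 197.4787], [0.0, 0.0, 1.0]]
wrist mount [[-0.0012, -0.9558, -0.2942, 0.0813], [1.0, -0.0011, -0.0003, 0.0001], [-0.0, -0.2942, 0.9558, -0.1375], [0.0, 0.0, 0.0, 1.0]]
```

View pics/scene0.png

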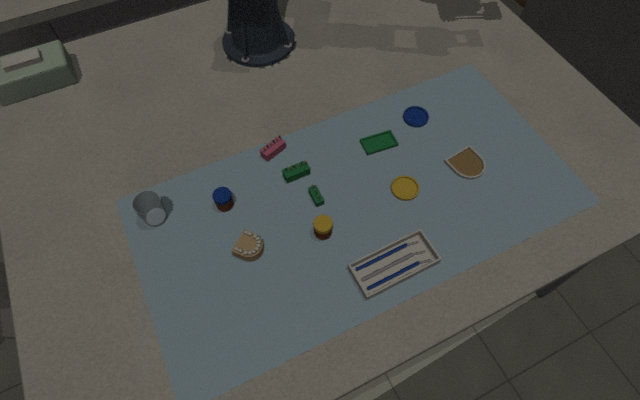

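View pics/side0.png

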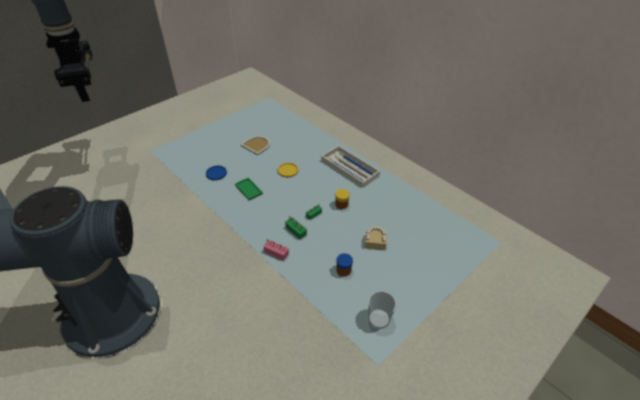

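The scene view shows the blue jar at (223,198), the yellow jar at (322,226), the large green block at (296,172) and the cast at (248,245). The holders are blue (416,117), yellow (404,188), green (379,142) and D (466,162). The side view agrees.

```bash
cat > h.py <<'E'
import numpy as np,cv2
from scipy.spatial.transform import Rotation as R
def rays(c,px,T):
    """pixels -> (origin, world dirs); T camera->world; fisheye if c has mount"""
    px=np.atleast_2d(px).astype(float);K=c["intrinsics"]
    xy=(px-[K[0,2],K[1,2]])/K[0,0]
    if "mount" in c:
        r=np.linalg.norm(xy,axis=1,keepdims=True)+1e-9
        d=np.hstack([xy/r*np.sin(r),np.cos(r)])
    else: d=np.hstack([xy,np.ones((len(xy),1))])
    return T[:3,3],d@T[:3,:3].T
def plane(c,px,z,T):
    o,d=rays(c,px,T);return (o+d*((z-o[2])/d[:,2])[:,None])[:,:2]
def project(c,P,T):
    p=(np.atleast_2d(P)-T[:3,3])@T[:3,:3];K=c["intrinsics"]
    if "mount" in c:
        rho=np.linalg.norm(p[:,:2],axis=1,keepdims=True)+1e-9
        xy=p[:,:2]/rho*np.arctan2(rho,p[:,2:3])
    else: xy=p[:,:2]/p[:,2:3]
    return xy*K[0,0]+[K[0,2],K[1,2]]
def toolT(o):
    T=np.eye(4);T[:3,:3]=R.from_quat(o["tool_rot"]).as_matrix();T[:3,3]=o["position"];return T
def shot(robot,name,tag=None):
    o=robot.get_obs();c=robot.camera(name)
    T=toolT(o)@c["mount"] if "mount" in c else c["extrinsics"]
    if tag:cv2.imwrite(f"pics/{tag}.png",c["pixels"][:,:,::-1])
    return c,T,o
# HSV ranges (OpenCV hue)
COL=dict(blue=((105,130,40),(125,255,255)),yellow=((18,130,90),(32,255,255)),green=((60,110,30),(85,255,255)),buff=((8,50,80),(24,150,255)),brown=((8,90,50),(24,220,255)))
def blobs(c,col,amin=40):
    m=cv2.inRange(cv2.cvtColor(c["pixels"],cv2.COLOR_RGB2HSV),*COL[col])
    m=cv2.morphologyEx(m,cv2.MORPH_CLOSE,np.ones((3,3),np.uint8))
    cs,_=cv2.findContours(m,cv2.RETR_EXTERNAL,cv2.CHAIN_APPROX_NONE)
    return [k[:,0] for k in sorted(cs,key=cv2.contourArea,reverse=True) if cv2.contourArea(k)>=amin]
def go(o,xy,z,yaw=None):
    """tool-frame shift mm for target TCP, and turn about tool z (deg) bringing tool y to world angle yaw"""
    Rm=R.from_quat(o["tool_rot"]).as_matrix()
    s=Rm.T@(np.array([*xy,z])-o["position"])*1000
    a=np.arctan2(Rm[1,1],Rm[0,1])
    t=None
    if yaw is not None:
        dw=(np.rad2deg(yaw-a)+90)%180-90; t=-dw
    return np.round(s,1),t
E
python3 - <<'E'
import numpy as np,cv2
from h import *
Z=dict(blue=.009,yellow=.009,green=.009,buff=.03,brown=.005)
for n in ["scene","side"]:
    c=dict(np.load(f"pics/{n}0.npz"));T=c["extrinsics"]
    hsv=cv2.cvtColor(c["pixels"],cv2.COLOR_RGB2HSV)
    if n=="scene":
        for s in [(223,192),(322,221),(296,170),(248,243),(466,164),(416,117),(404,188),(379,142)]:print(s,hsv[s[1],s[0]])
    for col in Z:
        for k in blobs(c,col):
            x,y,w,h=cv2.boundingRect(k)
            print(n,col,cv2.contourArea(k),(x,y,w,h),*[np.round(plane(c,[x+w/2,y+h/2],z,T)[0],3) for z in (Z[col],.046 if col in("blue","yellow") else .026)])
E
```

```text
(223, 192) [110 207  75]
(322, 221) [ 23 173 112]
(296, 170) [ 70 152  72]
(248, 243) [ 19  98 102]
(466, 164) [ 17 111  83]
(416, 117) [110 184  79]
(404, 188) [ 23 171 112]
(379, 142) [ 69 165  71]
scene blue 366.0 (403, 106, 25, 21) [0.451 0.25 ] [0.475 0.227]
scene blue 233.0 (213, 187, 18, 18) [ 0.455 -0.275] [ 0.479 -0.276]
scene blue 101.0 (356, 244, 51, 26) [ 0.748 -0.024] [ 0.76  -0.036]
scene blue 98.5 (367, 262, 52, 27) [ 0.795 -0.024] [ 0.805 -0.035]
scene yellow 471.5 (391, 176, 28, 23) [0.622 0.113] [0.639 0.095]
scene yellow 221.0 (314, 215, 18, 17) [ 0.621 -0.099] [ 0.639 -0.108]
scene green 498.5 (360, 130, 38, 24) [0.48  0.125] [0.491 0.117]
scene green 293.5 (283, 162, 27, 21) [ 0.472 -0.095] [ 0.483 -0.099]
scene green 151.5 (309, 186, 15, 20) [ 0.551 -0.081] [ 0.561 -0.085]
scene buff 550.5 (448, 148, 35, 28) [0.634 0.267] [0.633 0.27 ]
scene buff 355.0 (232, 230, 31, 27) [ 0.603 -0.268] [ 0.601 -0.268]
scene brown 537.5 (449, 149, 34, 27) [0.625 0.284] [0.634 0.27 ]
scene brown 510.0 (391, 176, 28, 24) [0.621 0.114] [0.631 0.104]
scene brown 275.0 (313, 215, 20,
[... 464 characters left out ...]
, 26, 20) [0.475 0.117] [0.465 0.101]
side green 190.0 (286, 219, 20, 19) [ 0.473 -0.097] [ 0.464 -0.109]
side green 82.0 (307, 207, 14, 12) [ 0.549 -0.087] [ 0.538 -0.099]
side buff 297.0 (365, 229, 21, 20) [ 0.588 -0.279] [ 0.591 -0.277]
side buff 212.5 (244, 138, 24, 14) [0.605 0.252] [0.608 0.257]
side brown 882.0 (586, 305, 54, 48) [ 0.798 -0.809] [ 0.779 -0.806]
side brown 212.0 (366, 230, 19, 19) [ 0.605 -0.268] [ 0.59  -0.279]
side brown 194.0 (278, 163, 20, 14) [0.619 0.109] [0.604 0.09 ]
side brown 192.5 (335, 189, 14, 20) [ 0.65  -0.098] [ 0.634 -0.113]
side brown 158.5 (245, 138, 22, 13) [0.626 0.283] [0.61  0.259]
side brown 54.5 (337, 268, 14, 8) [ 0.468 -0.285] [ 0.456 -0.295]
```

```bash
python3 -m crank '[-37,-20,0,0,0,-5,0,-73,-39,0,0,0,-10,0,-110,-59,0,0,0,-15,0,-146,-78,0,0,0,-20,0,-183,-98,0,0,0,-24,0]'; python3 -m crank '[-25,-33,0,0,0,0,0,-50,-65,0,0,0,0,0,-76,-98,0,0,0,0,0,-101,-130,0,0,0,0,0,-126,-163,0,0,0,0,0]' ; python3 -m crank '[-25,-33,0,0,0,0,0,-33,-42,0,0,0,0,0,-33,-42,0,0,0,0,0,-33,-42,0,0,0,0,0,-33,-42,0,0,0,0,0]'
python3 - <<'E'
from rig import robot
from h import *
c,T,o=shot(robot,"wrist","w1")
print(o["time"],o["position"],o["tool_rot"])
import pickle;pickle.dump((c,T,o),open("pics/w1.pkl","wb"))
for col,z in dict(blue=.009,yellow=.009,green=.009,brown=.005).items():
    for k in blobs(c,col,150):
        p=plane(c,k,z,T).astype(np.float32)
        (q,r)=cv2.minEnclosingCircle(p);m=cv2.minAreaRect(p*1000)
        print(col,cv2.boundingRect(k),"circ",np.round(q,4),round(r,4),"rect",np.round(m[0],1),np.round(m[1],1),round(m[2],1))
E
```

```text
time: 0.57
position: [0.3821, 0.4055, 0.2473]
tool_rot: [-0.002, 1.0, -0.0, -0.0]
ft_force: [1.1, -0.1, -0.8]
grip_width: 0.0868
grip_force: 0.0
time: 0.98
position: [0.5083, 0.2421, 0.2474]
tool_rot: [0.0, 1.0, 0.0, -0.0]
ft_force: [0.0, 0.5, 0.2]
grip_width: 0.087
grip_force: 0.0
time: 1.4
position: [0.5392, 0.2027, 0.2472]
tool_rot: [0.0, 1.0, 0.0, -0.001]
ft_force: [0.8, 0.3, -0.8]
grip_width: 0.0868
grip_force: 0.0
1.4 [0.53915414 0.20268685 0.2471749 ] [ 1.11136128e-04  9.99999519e-01  1.84600939e-04 -9.56384564e-04]
blue (331, 72, 52, 51) circ [0.4472 0.2528] 0.0318 rect [447.  253.2] [61.3 62.2] 0.9
blue (12, 133, 16, 24) circ [ 0.4745 -0.3202] 0.0279 rect [ 474.6 -320.2] [53.9 41.9] 83.5
yellow (226, 208, 46, 44) circ [0.6187 0.1141] 0.0325 rect [617.  116.4] [63.9 58.9] 33.8
green (220, 102, 67, 42) circ [0.4776 0.126 ] 0.0461 rect [476.8 126.6] [82.8 46.7] 84.5
green (83, 120, 36, 21) circ [ 0.4698 -0.1059] 0.0356 rect [ 471.3 -105.4] [26.3 70. ] 0.9
green (108, 168, 16, 31) circ [ 0.5513 -0.087 ] 0.0239 rect [550.9 -86.2] [25.  45.3] 89.3
brown (293, 299, 247, 39) circ [0.7953 0.3973] 0.2308 rect [792.6 397.3] [460.4  37.1] 90.0
brown (348, 212, 52, 48) circ [0.6244 0.2836] 0.0424 rect [631.5 284.1] [68.1 69.7] 6.4
brown (455, 257, 21, 45) circ [0.7109 0.4391] 0.0468 rect [710.7 440. ] [92.2 34.8] 14.4
brown (155, 257, 20, 46) circ [ 0.7111 -0.0335] 0.0459 rect [710.7 -35. ] [34.7 89.9] 77.3
brown (94, 225, 32, 16) circ [ 0.6365 -0.1253] 0.0358 rect [ 633.9 -125.7] [24.7 71.4] 8.8
brown (226, 207, 47, 45) circ [0.6201 0.1129] 0.0335 rect [618.8 115.6] [65.5 60.7] 31.8
brown (31, 196, 25, 34) circ [ 0.5987 -0.2898] 0.0392 rect [ 604.  -282.9] [56.7 74. ] 39.8
brown (27, 131, 14, 22) circ [ 0.4733 -0.28  ] 0.0235 rect [ 473.1 -276.1] [38.7 36.2] 89.0
```

View pics/w1.png

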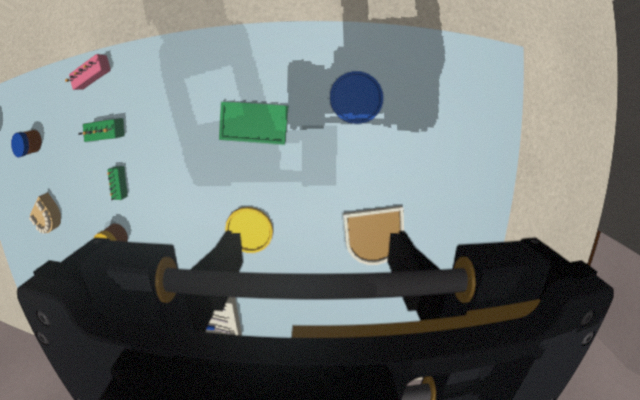

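The wrist view shows the green tray (253,122), the blue dish (357,97), the yellow dish (249,229) and the D tray (374,233). A finger partly hides the D tray, and its rounded end points to +x. One more look from further out also covers the D tray.

```bash
python3 -m crank '[-38,0,0,0,0,0,0,-76,0,0,0,0,0,0,-100,0,0,0,0,0,0,-100,0,0,0,0,0,0,-100,0,0,0,0,0,0]'|head -2
python3 - <<'E'
from rig import robot
from h import *
c,T,o=shot(robot,"wrist","w2")
import pickle;pickle.dump((c,T,o),open("pics/w2.pkl","wb"))
for col,z in dict(blue=.009,yellow=.009,green=.009,brown=.005).items():
    for k in blobs(c,col,300):
        p=plane(c,k,z,T).astype(np.float32)
        (q,r)=cv2.minEnclosingCircle(p);m=cv2.minAreaRect(p*1000)
        print(col,cv2.boundingRect(k),"circ",np.round(q,4),round(r,4),"rect",np.round(m[0],1),np.round(m[1],1),round(m[2],1))
cv2.imwrite("pics/w2c.png",cv2.resize(c["pixels"][0:300,180:460,::-1],None,fx=2,fy=2,interpolation=cv2.INTER_CUBIC))
E
```

```text
time: 1.87
position: [0.64, 0.2033, 0.2469]
blue (330, 0, 53, 43) circ [0.4478 0.2532] 0.0325 rect [452.  253.3] [55.6 63.4] 3.3
yellow (219, 130, 50, 51) circ [0.6195 0.114 ] 0.0325 rect [619.6 114. ] [62.7 64.4] 41.4
yellow (79, 164, 25, 29) circ [ 0.6421 -0.1359] 0.0273 rect [ 641.7 -136.7] [43.5 52.6] 27.6
green (217, 23, 70, 39) circ [0.4774 0.1265] 0.0467 rect [477.5 126.7] [83.1 47.3] 84.2
green (81, 46, 39, 26) circ [ 0.4673 -0.1017] 0.0395 rect [ 468.8 -101.7] [29.6 75.1] 0.3
green (102, 97, 15, 33) circ [ 0.55   -0.0884] 0.0236 rect [550.1 -85.3] [26.7 45.5] 85.5
brown (292, 300, 248, 38) circ [0.8949 0.3973] 0.2314 rect [893.5 397.3] [461.7  37.3] 90.0
brown (350, 134, 56, 57) circ [0.6227 0.284 ] 0.0431 rect [630.9 284.6] [69.7 70.3] 7.6
brown (219, 130, 50, 52) circ [0.6197 0.1127] 0.0335 rect [620.4 112.8] [64.3 65.6] 88.1
brown (79, 163, 30, 30) circ [ 0.6457 -0.1356] 0.0327 rect [ 641.8 -137.9] [44.9 62. ] 24.6
brown (155, 257, 21, 46) circ [ 0.8115 -0.0335] 0.0464 rect [811.5 -33.5] [34.8 91.7] 75.5
brown (454, 257, 22, 46) circ [0.8114 0.4386] 0.0454 rect [811. 440.] [90.4 35.3] 16.2
```

View pics/w2c.png

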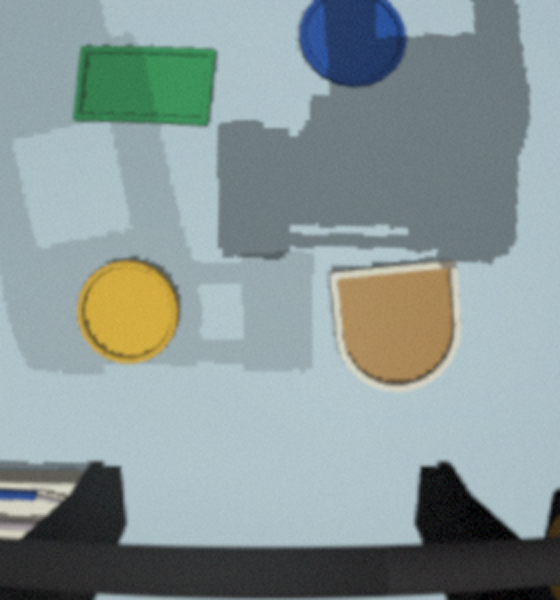

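The crop shows the yellow dish (128,310), the green tray (145,85), the blue dish (352,35) and the D tray (396,325), all unobstructed. The D tray's yaw is about +7°. Next I fly to the loose objects.

```bash
python3 -m crank '[2,-40,0,0,0,0,0,4,-80,0,0,0,0,0,6,-120,0,0,0,0,0,8,-160,0,0,0,0,0,10,-200,0,0,0,0,0]'|head -2;python3 -m crank '[2,-40,0,0,0,0,0,4,-80,0,0,0,0,0,6,-120,0,0,0,0,0,8,-160,0,0,0,0,0,10,-190,0,0,0,0,0]'|head -2
python3 - <<'E'
from rig import robot
from h import *
c,T,o=shot(robot,"wrist","w3")
import pickle;pickle.dump((c,T,o),open("pics/w3.pkl","wb"))
print(o["position"],o["tool_rot"])
for col,z in dict(blue=.046,yellow=.046,green=.026,buff=.026,brown=.026).items():
    for k in blobs(c,col,200):
        p=plane(c,k,z,T).astype(np.float32)
        (q,r)=cv2.minEnclosingCircle(p);m=cv2.minAreaRect(p*1000)
        print(col,cv2.boundingRect(k),"circ",np.round(q,4),round(r,4),"rect",np.round(m[0],1),np.round(m[1],1),round(m[2],1))
cv2.imwrite("pics/w3c.png",cv2.resize(c["pixels"][0:300,130:530,::-1],None,fx=2,fy=2,interpolation=cv2.INTER_CUBIC))
E
```

```text
time: 2.33
position: [0.6278, 0.0019, 0.2478]
time: 2.75
position: [0.6183, -0.1895, 0.2479]
[ 0.61832825 -0.1895052   0.2478536 ] [ 3.97754699e-04  9.99999768e-01 -1.04882136e-04 -5.42036866e-04]
blue (219, 35, 35, 34) circ [ 0.4737 -0.2756] 0.0203 rect [ 473.7 -275.8] [39.5 38.2] 85.8
blue (575, 57, 24, 38) circ [0.4571 0.2059] 0.0306 rect [457.1 205.3] [56.4 58.2] 0.7
yellow (503, 154, 34, 43) circ [0.6119 0.081 ] 0.0305 rect [611.3  81.3] [58.5 58.6] 9.8
yellow (366, 174, 35, 35) circ [ 0.6347 -0.1098] 0.0213 rect [ 634.2 -109.5] [42.  38.9] 28.2
yellow (578, 166, 22, 37) circ [0.6167 0.2334] 0.0333 rect [621.3 235. ] [57.1 52.4] 7.0
green (511, 58, 45, 44) circ [0.4803 0.1095] 0.0455 rect [480.6 109.6] [82.5 45. ] 84.7
green (367, 41, 52, 26) circ [ 0.4725 -0.0985] 0.0335 rect [473.  -98.5] [61.8 27.8] 89.9
green (393, 100, 19, 37) circ [ 0.5497 -0.0867] 0.023 rect [549.8 -87. ] [21.9 43.7] 88.3
buff (221, 130, 55, 55) circ [ 0.5973 -0.2694] 0.0345 rect [ 602.1 -264.8] [54.9 59.2] 40.1
buff (577, 164, 25, 41) circ [0.6198 0.26  ] 0.0405 rect [626.3 260.7] [67.5 66. ] 7.2
brown (292, 300, 248, 38) circ [ 0.8569 -0.0064] 0.2192 rect [854.4  -6.4] [ 34.8 437.3] 0.0
brown (502, 154, 36, 44) circ [0.6159 0.0975] 0.033 rect [616.   97.2] [65.1 61.5] 76.2
brown (224, 132, 44, 43) circ [ 0.5928 -0.2722] 0.0278 rect [ 597.3 -267.6] [40.3 49. ] 41.7
brown (365, 170, 37, 40) circ [ 0.6366 -0.1057] 0.0267 rect [ 638.8 -107.4] [51.1 42.8] 59.6
brown (577, 165, 24, 39) circ [0.6198 0.2593] 0.0387 rect [626.  260.8] [64.3 60.9] 7.9
brown (454, 257, 22, 46) circ [0.777  0.0349] 0.0439 rect [777.1  34.6] [87.2 33.5] 16.1
brown (155, 257, 21, 46) circ [ 0.7771 -0.4151] 0.0428 rect [ 777.2 -414.5] [32.9 84.6] 75.5
```

View pics/w3c.png

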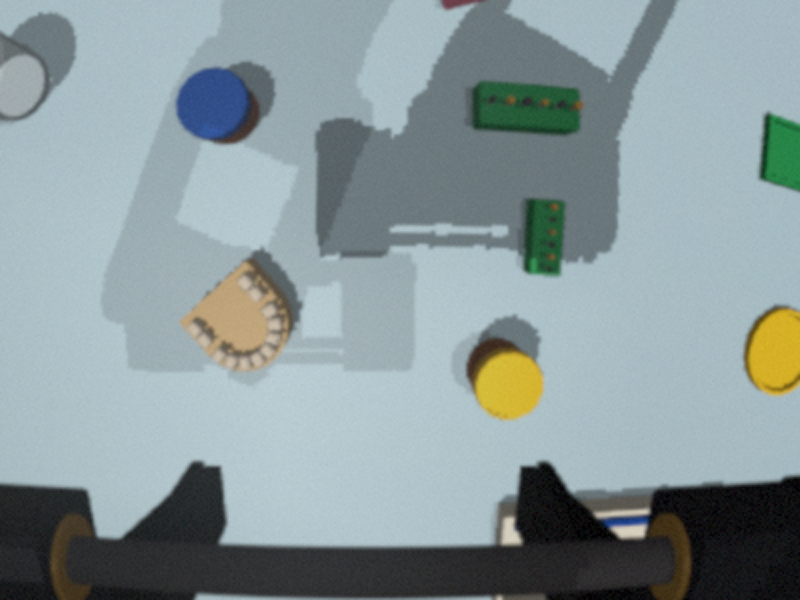

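The crop shows the blue jar lid (213,103), the yellow lid (509,383), the bigger green block (527,108), and the cast (240,315) with its front toward the lower right. The cup is at (15,80). I take the blue jar first.

```bash
python3 -m crank '[29,-17,15,0,0,0,0,58,-34,40,0,0,0,0,87,-52,70,0,0,0,0,116,-69,95,0,0,0,0,145,-86,115,0,0,0,0]' 20|head -2; python3 -m crank '[0,0,25,0,0,0,0,0,0,50,0,0,0,0,0,0,70,0,0,0,0,0,0,85,0,0,0,0,0,0,90,0,0,0,0]'
python3 - <<'E'
from rig import robot
from h import *
c,T,o=shot(robot,"wrist","w4")
print(o["position"])
E
```

```text
time: 3.22
position: [0.4741, -0.2711, 0.1328]
time: 3.63
position: [0.4743, -0.2705, 0.0418]
tool_rot: [-0.0, 1.0, 0.002, -0.002]
ft_force: [0.8, -0.8, -0.1]
grip_width: 0.0869
grip_force: 0.0
[ 0.47432796 -0.27048494  0.04182926]
```

View pics/w4.png

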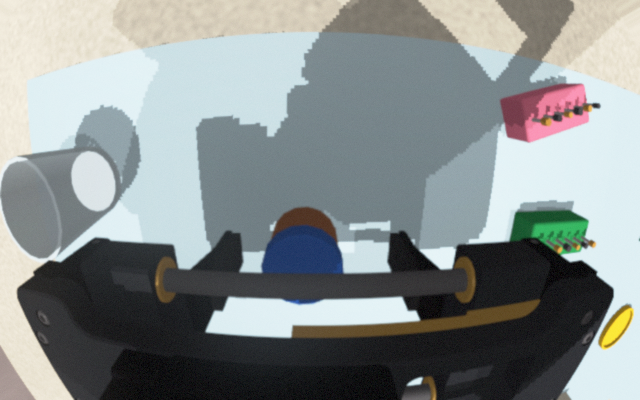

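The jar (303,265) sits about 5 mm left of the jaw centre (315), so I correct that, close and lift.

```bash
python3 -m crank '[0,-5,0,0,0,0,0,0,-5,0,0,0,0,255,0,-5,0,0,0,0,255,0,-5,0,0,0,0,255,0,-5,0,0,0,0,255]' 20|tail -2;python3 -m crank '[0,0,0,0,0,0,255,0,0,0,0,0,0,255,0,0,-15,0,0,0,255,0,0,-35,0,0,0,255,0,0,-70,0,0,0,255]' 20
```

```text
grip_width: 0.068
grip_force: 0.0
time: 4.52
position: [0.4744, -0.277, 0.1115]
tool_rot: [0.001, 1.0, 0.002, -0.003]
ft_force: [0.6, -0.3, 0.1]
grip_width: 0.0352
grip_force: 0.0
```

The fingers are slower than I allowed for, so the lift started before they closed. I reopen and check the jar.

```bash
python3 -m crank '[0,0,-30,0,0,0,0,0,0,-30,0,0,0,0,0,0,-30,0,0,0,0,0,0,-30,0,0,0,0,0,0,-30,0,0,0,0]' 20|tail -2; python3 -m crank '[0,0,-30,0,0,0,0,0,0,-30,0,0,0,0,0,0,-30,0,0,0,0,0,0,-30,0,0,0,0,0,0,-30,0,0,0,0]' 20
python3 - <<'E'
from rig import robot
from h import *
c,T,o=shot(robot,"wrist","w5")
print(o["position"],o["grip_width"])
for k in blobs(c,"blue",200):
        p=plane(c,k,.046,T).astype(np.float32)
        print(cv2.boundingRect(k),"circ",*cv2.minEnclosingCircle(p))
E
```

```text
grip_width: 0.0603
grip_force: 0.0
time: 5.35
position: [0.4754, -0.2778, 0.1719]
tool_rot: [0.001, 1.0, 0.001, -0.001]
ft_force: [-0.1, -0.4, 0.1]
grip_width: 0.0856
grip_force: 0.0
[ 0.47540214 -0.27775784  0.17194389] 0.08564112672763162
(294, 172, 44, 44) circ (0.47146910429000854, -0.2770092785358429) 0.020515022799372673
(629, 155, 11, 38) circ (0.4421326220035553, 0.17949198186397552) 0.029533052816987038
```

View pics/w5.png

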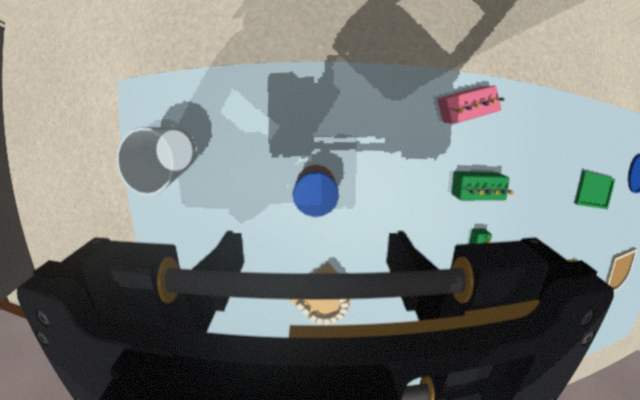

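The jar (315,190) is still upright and centred. I descend again, close fully, check the grip, and only then lift.

```bash
python3 -m crank '[1,0,35,0,0,0,0,3,0,70,0,0,0,0,3,0,100,0,0,0,0,3,0,120,0,0,0,0,3,0,130,0,0,0,0]' 20|tail -5;
for i in 1 2; do python3 -m crank '[0,0,0,0,0,0,255,0,0,0,0,0,0,255,0,0,0,0,0,0,255,0,0,0,0,0,0,255,0,0,0,0,0,0,255]' 20|tail -5; done
```

```text
position: [0.4713, -0.2769, 0.0399]
tool_rot: [0.001, 1.0, 0.002, -0.002]
ft_force: [-0.3, 0.4, 1.0]
grip_width: 0.0871
grip_force: 0.0
position: [0.4739, -0.279, 0.0448]
tool_rot: [0.0, 1.0, -0.001, 0.001]
ft_force: [-0.8, -1.0, 0.1]
grip_width: 0.0614
grip_force: 0.0
position: [0.4733, -0.2784, 0.0439]
tool_rot: [0.0, 1.0, -0.0, 0.0]
ft_force: [-0.9, 0.8, 4.0]
grip_width: 0.0414
grip_force: 20.0
```

```bash
python3 -m crank '[0,0,-10,0,0,0,255,0,0,-30,0,0,0,255,0,0,-60,0,0,0,255,0,10,-80,0,0,0,255,0,35,-90,0,0,0,255]' |tail -5;
python3 -m crank '[2,35,0,0,0,0,255,4,74,0,0,0,0,255,6,113,0,0,0,0,255,8,152,0,0,0,0,255,10,190,0,0,0,0,255]' |tail -5;
python3 -m crank '[2,38,0,0,0,0,255,4,76,0,0,0,0,255,6,114,0,0,0,0,255,8,152,0,0,0,0,255,10,190,0,0,0,0,255]' |tail -5;
python3 -m crank '[2,35,0,0,0,0,255,4,65,0,0,0,0,255,5,90,0,0,0,0,255,6,105,0,0,0,0,255,6,116,0,0,0,0,255]' |tail -5;
python3 -m crank '[0,0,0,0,0,0,255,0,0,0,0,0,0,255,0,0,0,0,0,0,255,0,0,0,0,0,0,255,0,0,0,0,0,0,255]' |tail -5
python3 - <<'E'
from rig import robot
from h import *
c,T,o=shot(robot,"wrist","w6")
print(o["position"],o["grip_width"],go(o,(.4475,.253),.048))
for k in blobs(c,"blue",200):
        p=plane(c,k,.009,T).astype(np.float32)
        print(cv2.boundingRect(k),"circ",*cv2.minEnclosingCircle(p))
E
```

```text
position: [0.4756, -0.2473, 0.1366]
tool_rot: [0.002, 1.0, -0.003, 0.003]
ft_force: [1.5, 0.2, -1.3]
grip_width: 0.0412
grip_force: 20.0
position: [0.4628, -0.0518, 0.1338]
tool_rot: [0.001, 1.0, -0.0, 0.0]
ft_force: [0.7, -0.6, -0.9]
grip_width: 0.0413
grip_force: 20.0
position: [0.4531, 0.1383, 0.1338]
tool_rot: [0.0, 1.0, -0.0, 0.0]
ft_force: [0.4, -0.4, -0.6]
grip_width: 0.0412
grip_force: 20.0
position: [0.4471, 0.2544, 0.1337]
tool_rot: [-0.001, 1.0, 0.0, 0.0]
ft_force: [-0.7, 0.4, -1.6]
grip_width: 0.041
grip_force: 20.0
position: [0.4478, 0.2515, 0.1334]
tool_rot: [0.001, 1.0, -0.0, -0.0]
ft_force: [-0.5, 0.0, -1.0]
grip_width: 0.0413
grip_force: 20.0
[0.44782198 0.25152811 0.1333845 ] 0.041347843238032304 (array([ 0.3,  1.5, 85.4]), None)
(274, 226, 82, 48) circ (0.5141528248786926, 0.2514946758747101) 0.04021788761019707
(281, 161, 72, 59) circ (0.44597741961479187, 0.2531518340110779) 0.0321258120238781
```

View pics/w6.png

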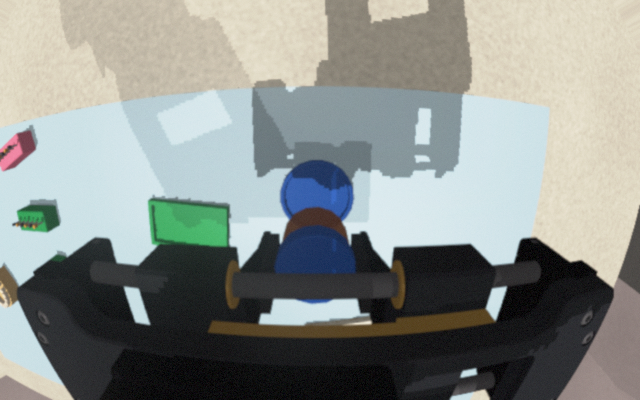

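The jar hangs centred over the blue dish (317,190). I lower it gently, a millimetre at a time at the end.

```bash
python3 -m crank '[0,1,25,0,0,0,255,0,1,50,0,0,0,255,0,1,68,0,0,0,255,0,1,78,0,0,0,255,0,1,82,0,0,0,255]' |tail -5;
python3 -m crank '[0,0,0,0,0,0,255,0,0,1,0,0,0,255,0,0,1,0,0,0,255,0,0,2,0,0,0,255,0,0,2,0,0,0,255]' |tail -5
python3 -m crank '[0,0,0,0,0,0,255,0,0,1,0,0,0,255,0,0,1,0,0,0,255,0,0,1,0,0,0,255,0,0,1,0,0,0,255]' |tail -5
python3 - <<'E'
from rig import robot
print([robot.get_obs()[k] for k in("position","ft_force")])
E
```

```text
position: [0.4471, 0.2529, 0.0499]
tool_rot: [0.001, 1.0, -0.0, -0.001]
ft_force: [-0.3, 0.4, -0.6]
grip_width: 0.041
grip_force: 20.0
position: [0.4481, 0.2538, 0.0501]
tool_rot: [0.0, 1.0, 0.0, 0.001]
ft_force: [0.4, 0.4, -1.4]
grip_width: 0.041
grip_force: 20.0
position: [0.4477, 0.2536, 0.0484]
tool_rot: [0.0, 1.0, 0.0, 0.0]
ft_force: [-0.4, 0.4, -1.5]
grip_width: 0.0407
grip_force: 20.0
[array([0.44767191, 0.25363824, 0.04841013]), array([-0.40492629,  0.37630695, -1.4778281 ])]
```

```bash
python3 -m crank '[0,0,1,0,0,0,255,0,0,1,0,0,0,255,0,0,1,0,0,0,255,0,0,1,0,0,0,255,0,0,1,0,0,0,255]' |sed -n '2p;4p'
python3 -m crank '[0,0,1,0,0,0,255,0,0,1,0,0,0,255,0,0,1,0,0,0,255,0,0,1,0,0,0,255,0,0,1,0,0,0,255]' |sed -n '2p;4p'
```

```text
position: [0.4478, 0.2536, 0.0479]
ft_force: [-0.6, -0.7, 5.4]
position: [0.4478, 0.2536, 0.0478]
ft_force: [-2.3, -1.2, 13.0]
```

```bash
python3 -m crank '[0,0,-1,0,0,0,255,0,0,-1,0,0,0,120,0,0,-1,0,0,0,60,0,0,-1,0,0,0,0,0,0,-1,0,0,0,0]' |tail -5
python3 -m crank '[0,0,0,0,0,0,0,0,0,-15,0,0,0,0,0,0,-50,0,0,0,0,0,0,-90,0,0,0,0,-10,-20,-120,0,0,0,0]' |tail -5
python3 -m crank '[-17,-34,0,0,0,0,0,-34,-68,0,0,0,0,0,-51,-102,0,0,0,0,0,-68,-136,0,0,0,0,0,-85,-170,0,0,0,0,0]' |sed -n 2p
python3 -m crank '[-17,-34,0,0,0,0,0,-34,-68,0,0,0,0,0,-51,-102,0,0,0,0,0,-68,-130,0,0,0,0,0,-80,-150,0,0,0,0,0]' |sed -n 2p
python3 - <<'E'
from rig import robot
from h import *
c,T,o=shot(robot,"wrist","w7")
print(o["time"],o["position"],o["grip_width"])
for k in blobs(c,"yellow",200):
        p=plane(c,k,.046,T).astype(np.float32);q,r=cv2.minEnclosingCircle(p)
        print(cv2.boundingRect(k),"circ",q,r,go(o,q,.043))
c,T,o=shot(robot,"scene","s7")
for k in blobs(c,"blue",100): p=plane(c,k,.05,T).astype(np.float32);print(cv2.minEnclosingCircle(p))
cv2.imwrite("pics/s7c.png",cv2.resize(c["pixels"][60:220,340:520,::-1],None,fx=3,fy=3,interpolation=cv2.INTER_CUBIC))
E
```

```text
position: [0.4476, 0.2536, 0.0471]
tool_rot: [0.0, 1.0, -0.0, -0.0]
ft_force: [-0.6, -0.1, -0.5]
grip_width: 0.0585
grip_force: 0.0
position: [0.4562, 0.2355, 0.1691]
tool_rot: [-0.001, 1.0, 0.001, -0.001]
ft_force: [0.5, 0.1, -0.7]
grip_width: 0.0854
grip_force: 0.0
position: [0.5429, 0.0619, 0.1674]
position: [0.6238, -0.0899, 0.1672]
12.5333 [ 0.62378375 -0.08992751  0.16716968] 0.08733043506463993
(471, 156, 48, 57) circ (0.609642505645752, 0.08629783987998962) 0.02963417023420334 (array([ 14.8, 176.3, 124. ]), None)
(273, 187, 44, 46) circ (0.6339089274406433, -0.10762789100408554) 0.02160589024424553 (array([-10. , -17.5, 124.2]), None)
(574, 170, 28, 47) circ (0.6143285036087036, 0.23459230363368988) 0.03324125334620476 (array([ 10.6, 324.6, 123.8]), None)
((0.46826833486557007, 0.23629771173000336), 0.045599792152643204)
((0.8043110370635986, -0.036107711493968964), 0.05931059271097183)
```

View pics/s7c.png

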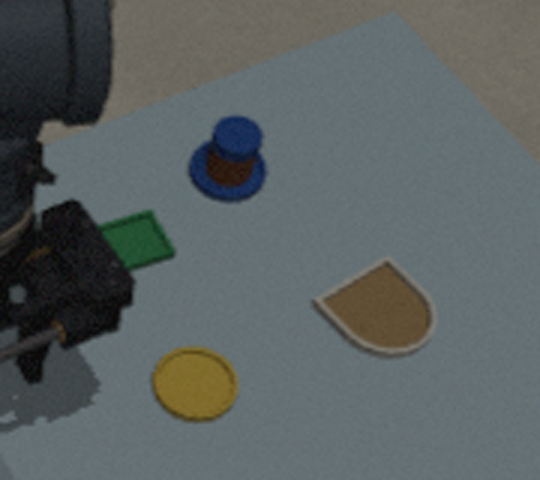

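The crop shows the blue jar standing inside its dish at (230,160). Next is the yellow jar.

```bash
python3 -m crank '[-10,-18,25,0,0,0,0,-10,-18,55,0,0,0,0,-10,-18,90,0,0,0,0,-10,-18,115,0,0,0,0,-10,-18,124,0,0,0,0]' 20|tail -5;
for i in 1 2; do python3 -m crank '[0,0,0,0,0,0,255,0,0,0,0,0,0,255,0,0,0,0,0,0,255,0,0,0,0,0,0,255,0,0,0,0,0,0,255]' 20|tail -5; done
```

```text
position: [0.6286, -0.1026, 0.039]
tool_rot: [0.0, 1.0, 0.002, -0.004]
ft_force: [-1.1, 0.4, 0.8]
grip_width: 0.0873
grip_force: 0.0
position: [0.6335, -0.1048, 0.0453]
tool_rot: [0.0, 1.0, -0.001, 0.002]
ft_force: [-0.0, -0.8, 0.8]
grip_width: 0.0612
grip_force: 0.0
position: [0.6328, -0.1049, 0.0441]
tool_rot: [0.0, 1.0, -0.0, 0.001]
ft_force: [-1.5, -0.5, 5.3]
grip_width: 0.0412
grip_force: 20.0
```

```bash
python3 -m crank '[0,0,-10,0,0,0,255,0,0,-30,0,0,0,255,0,0,-60,0,0,0,255,0,0,-80,0,0,0,255,0,0,-90,0,0,0,255]' |tail -2;
python3 -m crank '[2,35,0,0,0,0,255,4,74,0,0,0,0,255,7,113,0,0,0,0,255,9,150,0,0,0,0,255,11,180,0,0,0,0,255]' |tail -2;
python3 -m crank '[1,20,0,0,0,0,255,2,32,0,0,0,0,255,2,39,0,0,0,0,255,2,39,0,0,0,0,255,2,39,0,0,0,0,255]' |tail -5;
python3 - <<'E'
from rig import robot
from h import *
c,T,o=shot(robot,"wrist","w8")
print(o["position"],o["grip_width"],go(o,(.6195,.114),.048))
for k in blobs(c,"yellow",200):
        p=plane(c,k,.009,T).astype(np.float32)
        print(cv2.boundingRect(k),"circ",*cv2.minEnclosingCircle(p))
E
```

```text
grip_width: 0.0412
grip_force: 20.0
grip_width: 0.041
grip_force: 20.0
position: [0.6197, 0.1137, 0.1332]
tool_rot: [0.001, 1.0, -0.0, -0.0]
ft_force: [-0.6, 0.4, -0.4]
grip_width: 0.0414
grip_force: 20.0
[0.61965812 0.11366209 0.13318751] 0.041429586381506484 (array([ 0.1,  0.4, 85.2]), None)
(279, 162, 72, 62) circ (0.6189742684364319, 0.11328274756669998) 0.032443657517433167
(457, 173, 55, 66) circ (0.622988760471344, 0.28210294246673584) 0.040286220610141754
(275, 231, 80, 43) circ (0.689494788646698, 0.11331262439489365) 0.03919978439807892
(291, 298, 49, 10) circ (0.7286632061004639, 0.11364591121673584) 0.024776732549071312
```

Aligned with the dish (0.619, 0.113), so I lower the jar.

```bash
python3 -m crank '[0,0,25,0,0,0,255,0,0,50,0,0,0,255,0,0,68,0,0,0,255,0,0,78,0,0,0,255,0,0,82,0,0,0,255]' |sed -n '2p;4p'
python3 -m crank '[0,0,0,0,0,0,255,0,0,1,0,0,0,255,0,0,1,0,0,0,255,0,0,2,0,0,0,255,0,0,2,0,0,0,255]' |sed -n '2p;4p'
python3 -m crank '[0,0,1,0,0,0,255,0,0,1,0,0,0,255,0,0,1,0,0,0,255,0,0,1,0,0,0,255,0,0,1,0,0,0,255]' |sed -n '2p;4p'
python3 -m crank '[0,0,1,0,0,0,255,0,0,1,0,0,0,255,0,0,1,0,0,0,255,0,0,1,0,0,0,255,0,0,1,0,0,0,255]' |sed -n '2p;4p'
```

```text
position: [0.6187, 0.1129, 0.0495]
ft_force: [-0.1, -0.5, -0.2]
position: [0.6201, 0.1145, 0.0503]
ft_force: [-0.3, 1.0, -0.4]
position: [0.6195, 0.1145, 0.0484]
ft_force: [1.1, 0.1, -1.3]
position: [0.6197, 0.1145, 0.048]
ft_force: [-1.2, 0.3, 5.9]
```

```bash
python3 -m crank '[0,0,0,0,0,0,255,0,0,0,0,0,0,120,0,0,0,0,0,0,60,0,0,0,0,0,0,0,0,0,0,0,0,0,0]' |tail -2
python3 -m crank '[0,0,0,0,0,0,0,0,0,-15,0,0,0,0,0,0,-50,0,0,0,0,0,0,-90,0,0,0,0,10,-20,-120,0,0,0,0]' |tail -2
python3 -m crank '[16,-34,0,0,0,0,0,32,-68,0,0,0,0,0,48,-102,0,0,0,0,0,64,-136,0,0,0,0,0,80,-170,0,0,0,0,0]' |sed -n 2p
python3 -m crank '[10,-24,0,0,0,0,0,10,-24,0,0,0,0,0,10,-24,0,0,0,0,0,10,-24,0,0,0,0,0,10,-24,0,0,0,0,0]' |sed -n 2p
python3 - <<'E'
from rig import robot
from h import *
c,T,o=shot(robot,"wrist","w9")
print(o["time"],o["position"],o["grip_width"])
for k in blobs(c,"green",200):
        p=plane(c,k,.026,T).astype(np.float32);m=cv2.minAreaRect(p*1000)
        print(cv2.boundingRect(k),np.round(np.array(m[0]+m[1]+m[2:]),1))
cv2.imwrite("pics/w9c.png",cv2.resize(c["pixels"][100:300,240:440,::-1],None,fx=3,fy=3,interpolation=cv2.INTER_CUBIC))
c,T,o=shot(robot,"scene","s9")
cv2.imwrite("pics/s9c.png",cv2.resize(c["pixels"][60:220,340:520,::-1],None,fx=3,fy=3,interpolation=cv2.INTER_CUBIC))
E
```

```text
grip_width: 0.0584
grip_force: 0.0
grip_width: 0.0848
grip_force: 0.0
position: [0.5285, -0.0767, 0.1675]
position: [0.5197, -0.0985, 0.1674]
18.5167 [ 0.51973036 -0.09849406  0.16735421] 0.08676143231201483
(480, 126, 64, 52) [474.8 111.1  81.8  44.5  84.4]
(284, 126, 67, 29) [ 4.702e+02 -9.620e+01  2.570e+01  5.980e+01  2.000e-01]
(321, 194, 21, 47) [544.8 -83.2  18.7  47.6  88.5]
```

View pics/w9c.png

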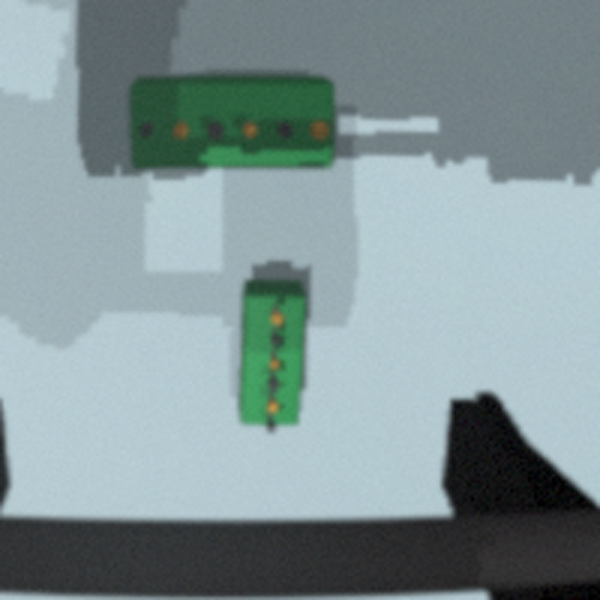

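The block is at crop (232,122), lying along world y. Its small neighbour (272,352) and the pink block limit how far the fingers can open, so I check the pink one's position, then turn 90° with the jaws half open.

```bash
python3 - <<'E'
from h import *
c=dict(np.load("pics/scene0.npz"));T=c["extrinsics"]
COL["pink"]=((160,60,60),(180,255,255))
for n in ["scene","side"]:
    c=dict(np.load(f"pics/{n}0.npz"))
    for k in blobs(c,"pink",60):
        p=plane(c,k,.02,c["extrinsics"]).astype(np.float32);print(n,cv2.boundingRect(k),cv2.minAreaRect(p*1000))
E
python3 -m crank '[10,0,0,0,0,7,130,20,1,0,0,0,14,130,30,2,0,0,0,21,130,40,2,0,0,0,28,130,49,2,0,0,0,35,130]' |sed -n '2,3p'
python3 -m crank '[0,0,0,0,0,7,130,0,0,0,0,0,14,130,0,0,0,0,0,21,130,0,0,0,0,0,28,130,0,0,0,0,0,35,130]' |sed -n '2,3p'
python3 -m crank '[0,0,0,0,0,7,130,0,0,0,0,0,14,130,0,0,0,0,0,20,130,0,0,0,0,0,20,130,0,0,0,0,0,20,130]' 
python3 - <<'E'
from rig import robot
from h import *
c,T,o=shot(robot,"wrist","w10")
print(o["time"],o["position"],o["grip_width"],o["tool_rot"])
for k in blobs(c,"green",200):
        p=plane(c,k,.026,T).astype(np.float32);m=cv2.minAreaRect(p*1000)
        print(cv2.boundingRect(k),np.round(np.array(m[0]+m[1]+m[2:]),1))
print(go(o,(.4705,-.0965),.035,0.))
E
```

```text
scene (260, 136, 26, 25) ((388.6498107910156, -119.25276184082031), (39.04294967651367, 68.92898559570312), 17.823410034179688)
side (264, 240, 24, 20) ((381.2426452636719, -123.39498138427734), (39.57193374633789, 68.46734619140625), 19.668296813964844)
position: [0.4701, -0.0963, 0.1673]
tool_rot: [0.303, 0.953, 0.0, -0.0]
position: [0.4708, -0.0965, 0.1674]
tool_rot: [0.576, 0.818, 0.0, 0.0]
time: 19.87
position: [0.4706, -0.0967, 0.1674]
tool_rot: [0.706, 0.708, 0.0, 0.0]
ft_force: [0.2, 0.3, -0.9]
grip_width: 0.0426
grip_force: 0.0
19.8667 [ 0.4706436  -0.09671414  0.16739599] 0.04264906190798181 [7.05921773e-01 7.08289806e-01 1.61710778e-05 3.92992509e-05]
(302, 158, 28, 64) [ 4.71e+02 -9.43e+01  2.56e+01  6.15e+01  1.00e-01]
(372, 165, 47, 23) [546.4 -79.9  20.7  46.   88.4]
(294, 0, 50, 8) [4.733e+02 7.970e+01 4.380e+01 7.300e+00 4.000e-01]
(array([  0.2,  -0.2, 132.4]), np.float64(0.1918782409245665))
```

View pics/w10.png

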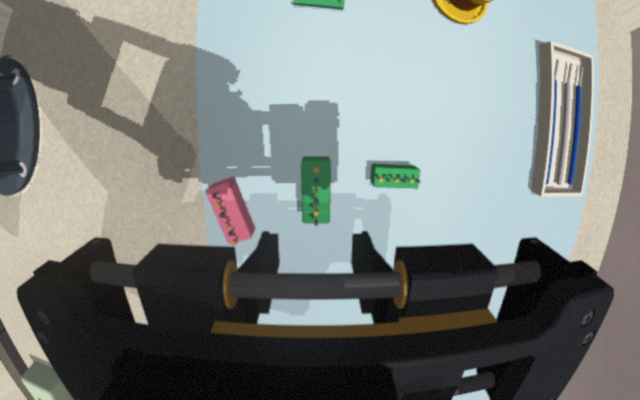

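The jaws are centred over the block (316,190), the pink block is clear of them, and I descend and grip.

```bash
python3 -m crank '[1,0,25,0,0,0,130,1,0,60,0,0,0,130,1,0,95,0,0,0,130,1,0,118,0,0,0,130,1,0,131,0,0,0,130]' 25|sed -n '2,4p'
for i in 1 2; do python3 -m crank '[0,0,0,0,0,0,255,0,0,0,0,0,0,255,0,0,0,0,0,0,255,0,0,0,0,0,0,255,0,0,0,0,0,0,255]' 25|tail -5; done
```

```text
position: [0.4693, -0.0957, 0.0338]
tool_rot: [0.706, 0.708, -0.001, -0.002]
ft_force: [-1.3, 0.9, 0.9]
position: [0.4711, -0.0967, 0.0375]
tool_rot: [0.707, 0.707, 0.0, 0.001]
ft_force: [0.2, 0.2, -1.1]
grip_width: 0.0266
grip_force: 25.0
position: [0.4709, -0.0966, 0.0373]
tool_rot: [0.707, 0.707, 0.0, 0.001]
ft_force: [-0.0, 0.4, 6.4]
grip_width: 0.0267
grip_force: 25.0
```

```bash
python3 -m crank '[0,0,-10,0,0,0,255,0,0,-30,0,0,0,255,0,0,-60,0,0,0,255,0,0,-80,0,0,0,255,0,0,-90,0,0,0,255]' |tail -2;
python3 -m crank '[35,1,0,0,0,2,255,73,2,0,0,0,4,255,112,3,0,0,0,5,255,150,5,0,0,0,5.7,255,185,6,0,0,0,5.7,255]' |tail -2;
python3 -m crank '[20,-2,0,0,0,0,255,30,-3,0,0,0,0,255,37,-3,0,0,0,0,255,37,-3,0,0,0,0,255,37,-3,0,0,0,0,255]' |tail -5;
python3 - <<'E'
from rig import robot
from h import *
c,T,o=shot(robot,"wrist","w11")
print(o["position"],o["grip_width"],go(o,(.4775,.1255),.0413,np.deg2rad(-5.7)))
for k in blobs(c,"green",200):
        p=plane(c,k,.009,T).astype(np.float32)
        m=cv2.minAreaRect(p*1000)
        print(cv2.boundingRect(k),np.round(np.array(m[0]+m[1]+m[2:]),1))
E
```

```text
grip_width: 0.0263
grip_force: 25.0
grip_width: 0.0268
grip_force: 25.0
position: [0.4774, 0.125, 0.1265]
tool_rot: [0.742, 0.671, -0.0, 0.0]
ft_force: [0.1, -0.1, -1.0]
grip_width: 0.0268
grip_force: 25.0
[0.47740097 0.124977   0.12650639] 0.026784685974771624 (array([ 0.6,  0. , 85.2]), np.float64(-0.06355961888333184))
(287, 151, 56, 123) [475.1 110.4 115.8  47.8  84.3]
```

View pics/w11.png

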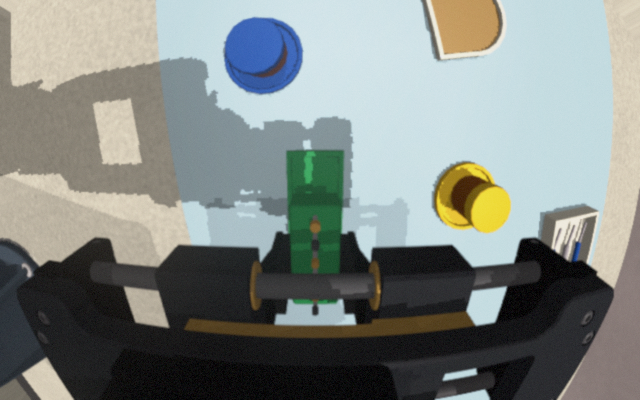

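The block is squarely in line with the tray, which shows at columns 287–343 against the block's 291–341. Both jars stand in their dishes. I lower it.

```bash
python3 -m crank '[0,0,25,0,0,0,255,0,0,50,0,0,0,255,0,0,68,0,0,0,255,0,0,78,0,0,0,255,0,0,82,0,0,0,255]' |sed -n '2p;4p'
python3 -m crank '[0,0,0,0,0,0,255,0,0,1,0,0,0,255,0,0,1,0,0,0,255,0,0,2,0,0,0,255,0,0,2,0,0,0,255]' |sed -n '2p;4p'
python3 -m crank '[0,0,1,0,0,0,255,0,0,1,0,0,0,255,0,0,1,0,0,0,255,0,0,1,0,0,0,255,0,0,1,0,0,0,255]' |sed -n '2p;4p'
python3 -m crank '[0,0,1,0,0,0,255,0,0,1,0,0,0,255,0,0,1,0,0,0,255,0,0,1,0,0,0,255,0,0,1,0,0,0,255]' |sed -n '2p;4p'
```

```text
position: [0.4766, 0.1244, 0.0429]
ft_force: [-0.6, -0.3, -0.6]
position: [0.4777, 0.1258, 0.0431]
ft_force: [-0.6, 0.1, -1.5]
position: [0.4773, 0.1257, 0.0414]
ft_force: [0.1, -0.4, -1.8]
position: [0.4772, 0.1257, 0.0413]
ft_force: [-1.3, 0.6, 8.1]
```

```bash
python3 -m crank '[0,0,0,0,0,0,255,0,0,0,0,0,0,180,0,0,0,0,0,0,120,0,0,0,0,0,0,100,0,0,0,0,0,0,100]' |tail -2
python3 -m crank '[0,0,-2,0,0,0,100,0,0,-15,0,0,0,100,0,0,-50,0,0,0,60,0,0,-90,0,0,0,0,-20,5,-120,0,0,0,0]' |tail -2
python3 -m crank '[-38,12,0,0,0,0,0,-76,24,0,0,0,0,0,-114,37,0,0,0,0,0,-152,49,0,0,0,0,0,-190,62,0,0,0,0,0]' |sed -n 2p
python3 -m crank '[-36,12,0,0,0,7,0,-72,24,0,0,0,14,0,-108,37,0,0,0,21,0,-144,49,0,0,0,28,0,-180,60,0,0,0,35,0]' |sed -n 2p
python3 -m crank '[0,0,0,0,0,7,0,0,0,0,0,0,9,0,0,0,0,0,0,9,0,0,0,0,0,0,9,0,0,0,0,0,0,9,0]' |sed -n 2p
python3 - <<'E'
from rig import robot
from h import *
c,T,o=shot(robot,"wrist","w12")
print(o["time"],o["position"],o["grip_width"],o["tool_rot"])
for k in blobs(c,"buff",400):
        p=plane(c,k,.026,T).astype(np.float32);m=cv2.minAreaRect(p*1000)
        print(cv2.boundingRect(k),np.round(np.array(m[0]+m[1]+m[2:]),1))
print(go(o,(.600,-.267),.036,np.deg2rad(-50)))
cv2.imwrite("pics/w12c.png",cv2.resize(c["pixels"][50:300,170:460,::-1],None,fx=2,fy=2,interpolation=cv2.INTER_CUBIC))
E
```

```text
grip_width: 0.0393
grip_force: 0.0
grip_width: 0.0654
grip_force: 0.0
position: [0.5227, -0.0917, 0.1606]
position: [0.5645, -0.2769, 0.1602]
position: [0.5643, -0.2745, 0.1602]
26.2167 [ 0.5642785  -0.27448549  0.16021222] 0.08689753012428367 [ 9.38699021e-01  3.44737572e-01 -2.19250927e-04 -3.24386768e-04]
(306, 125, 62, 63) [ 604.2 -266.2   55.8   55.5   39.3]
(array([ 32.1,  17.5, 124.2]), np.float64(0.33155320422785906))
```

View pics/w12c.png

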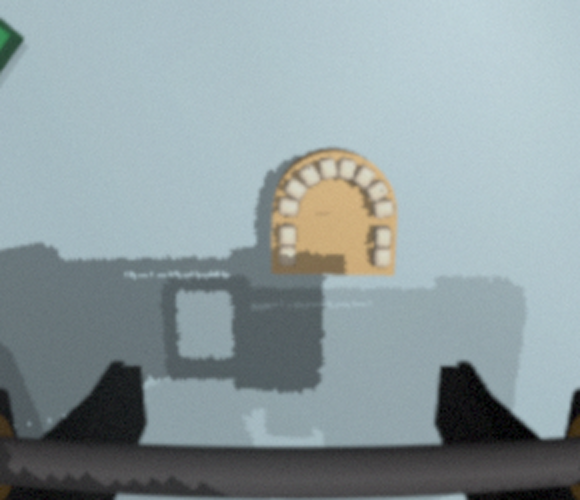

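The cast is at crop (334,215), and its front points along tool +x, already nearly square to the jaws.

```bash
python3 -m crank '[16,9,20,0,0,0.7,0,32,18,55,0,0,0.7,0,32,18,90,0,0,0.7,0,32,18,113,0,0,0.7,0,32,18,124,0,0,0.7,0]' 25|sed -n '2,4p'
for i in 1 2; do python3 -m crank '[0,0,0,0,0,0,255,0,0,0,0,0,0,255,0,0,0,0,0,0,255,0,0,0,0,0,0,255,0,0,0,0,0,0,255]' 25|tail -5; done
python3 - <<'E'
from rig import robot
from h import *
c,T,o=shot(robot,"wrist","w13")
print(o["tool_rot"])
import pickle
for f in ("w1","w2"):
    c,T,o=pickle.load(open(f"pics/{f}.pkl","rb"))
    for k in blobs(c,"brown",300):
        x,y,w,h=cv2.boundingRect(k)
        if 340<x<360:
            p=plane(c,k,.004,T).astype(np.float32)*1000
            s=p[np.abs(p[:,1]-284)<22]; s=s[s[:,0]<612]; l=np.polyfit(s[:,1],s[:,0],1)
            m=cv2.minAreaRect(p);print(f,m,"back edge yaw",-np.rad2deg(np.arctan(l[0])))
E
```

```text
position: [0.5988, -0.2659, 0.0327]
tool_rot: [0.941, 0.339, -0.002, -0.003]
ft_force: [0.3, -0.7, -0.8]
position: [0.6016, -0.2689, 0.0384]
tool_rot: [0.941, 0.338, 0.001, 0.001]
ft_force: [0.3, 0.1, -0.3]
grip_width: 0.0615
grip_force: 0.0
position: [0.6013, -0.2687, 0.038]
tool_rot: [0.941, 0.338, 0.001, 0.001]
ft_force: [-0.2, 0.3, 6.6]
grip_width: 0.0556
grip_force: 25.0
[9.41040840e-01 3.38290654e-01 7.07986109e-04 1.03469150e-03]
w1 ((631.9310302734375, 284.28607177734375), (68.24935913085938, 69.90762329101562), 6.424877643585205) back edge yaw 6.948226064503881
w2 ((631.11865234375, 284.7950744628906), (69.85811614990234, 70.47550201416016), 7.6472086906433105) back edge yaw 7.572121657231305
```

```bash
python3 -m crank '[0,0,-10,0,0,0,255,0,0,-30,0,0,0,255,0,0,-60,0,0,0,255,0,0,-80,0,0,0,255,0,0,-90,0,0,0,255]' |tail -2;
python3 -m crank '[20,-22,0,0,0,0,255,44,-49,0,0,0,0,255,69,-76,0,0,0,0,255,94,-103,0,0,0,0,255,118,-130,0,0,0,0,255]' |tail -2;
python3 -m crank '[24,-27,0,0,0,0,255,49,-54,0,0,0,0,255,74,-81,0,0,0,0,255,98,-108,0,0,0,0,255,122,-135,0,0,0,0,255]' |tail -2;
python3 -m crank '[24,-27,0,0,0,5,255,49,-54,0,0,0,11,255,74,-81,0,0,0,17,255,98,-106,0,0,0,23,255,115,-125,0,0,0,28,255]' |tail -2;
python3 -m crank '[8,-9,0,0,0,2,255,16,-20,0,0,0,4,255,16,-20,0,0,0,4,255,16,-20,0,0,0,4,255,16,-20,0,0,0,4,255]' 
python3 - <<'E'
from rig import robot
from h import *
c,T,o=shot(robot,"wrist","w14")
print(o["position"],o["grip_width"],go(o,(.6272,.2842),.042,np.deg2rad(-82.7)))
E
```

```text
grip_width: 0.0555
grip_force: 25.0
grip_width: 0.0556
grip_force: 25.0
grip_width: 0.0559
grip_force: 25.0
grip_width: 0.0555
grip_force: 25.0
time: 29.65
position: [0.6367, 0.2805, 0.1257]
tool_rot: [0.998, 0.066, -0.001, 0.0]
ft_force: [-0.5, 0.3, -2.0]
grip_width: 0.0558
grip_force: 25.0
[0.63674651 0.28050495 0.12571167] 0.055780294667290085 (array([-8.8, -5. , 83.7]), np.float64(0.27904528535648865))
```

View pics/w14.png

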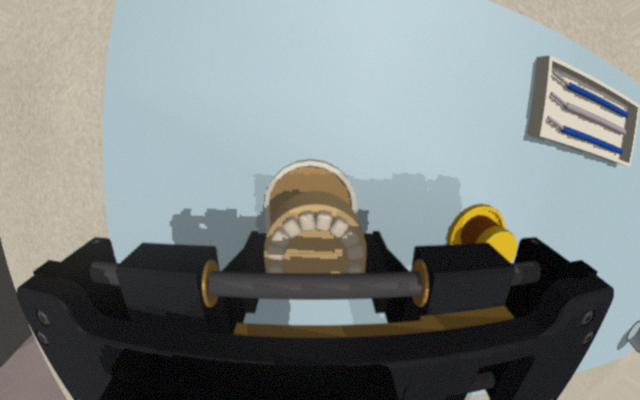

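The cast is over the D tray with fronts aligned. The tray (311,190) is about 5 mm to the left, which agrees with the computed correction. I apply it and lower.

```bash
python3 -m crank '[-9,-5,0,0,0,0,255,-9,-5,0,0,0,0,255,-9,-5,20,0,0,0,255,-9,-5,40,0,0,0,255,-9,-5,50,0,0,0,255]' |sed -n '2p;4p'
python3 -m crank '[0,0,12,0,0,0,255,0,0,22,0,0,0,255,0,0,28,0,0,0,255,0,0,31,0,0,0,255,0,0,31,0,0,0,255]' |sed -n '2p;4p'
python3 -m crank '[0,0,0,0,0,0,255,0,0,0,0,0,0,255,0,0,0,0,0,0,255,0,0,0,0,0,0,255,0,0,0,0,0,0,255]' |sed -n '2,4p'
python3 - <<'E'
from rig import robot
from h import *
c,T,o=shot(robot,"wrist","w15")
print(o["position"],go(o,(.6272,.2842),.042,np.deg2rad(-82.7)))
E
```

```text
position: [0.6263, 0.2844, 0.0746]
ft_force: [-0.7, 0.6, -2.4]
position: [0.6279, 0.2851, 0.0448]
ft_force: [0.6, -0.5, -1.0]
position: [0.6283, 0.2853, 0.0459]
tool_rot: [0.998, 0.066, 0.0, -0.0]
ft_force: [0.3, -0.3, -1.1]
[0.62832215 0.28528373 0.04591575] (array([-1.3,  0.9,  3.9]), np.float64(0.24943103446761938))
```

```bash
python3 -m crank '[-1,1,1,0,0,0,255,-1,1,1,0,0,0,255,-1,1,2,0,0,0,255,-1,1,2,0,0,0,255,-1,1,2,0,0,0,255]' |sed -n '2p;4p'
python3 -m crank '[0,0,1,0,0,0,255,0,0,1,0,0,0,255,0,0,1,0,0,0,255,0,0,1,0,0,0,255,0,0,1,0,0,0,255]' |sed -n '2p;4p'
python3 -m crank '[0,0,1,0,0,0,255,0,0,1,0,0,0,255,0,0,1,0,0,0,255,0,0,1,0,0,0,255,0,0,1,0,0,0,255]' |sed -n '2p;4p'
```

```text
position: [0.6271, 0.284, 0.0432]
ft_force: [0.8, -0.4, -2.1]
position: [0.6273, 0.2841, 0.0424]
ft_force: [-0.6, -0.4, -0.6]
position: [0.6274, 0.2841, 0.042]
ft_force: [-1.3, -0.0, 5.3]
```

```bash
python3 -m crank '[0,0,0,0,0,0,255,0,0,0,0,0,0,60,0,0,0,0,0,0,30,0,0,0,0,0,0,0,0,0,0,0,0,0,0]' |tail -2
python3 -m crank '[0,0,0,0,0,0,0,0,0,-15,0,0,0,0,0,0,-50,0,0,0,0,0,0,-90,0,0,0,0,-20,0,-120,0,0,0,0]' |tail -2
python3 -m crank '[-20,0,-30,0,0,0,0,-50,0,-50,0,0,0,0,-70,0,-60,0,0,0,0,-70,0,-60,0,0,0,0,-70,0,-60,0,0,0,0]' |sed -n 2p
python3 - <<'E'
from rig import robot
from h import *
c,T,o=shot(robot,"wrist","w16")
cv2.imwrite("pics/w16c.png",cv2.resize(c["pixels"][0:270,140:540,::-1],None,fx=2,fy=2,interpolation=cv2.INTER_CUBIC))
c2,_,_=shot(robot,"scene","s16")
print(o["time"])
E
```

```text
grip_width: 0.0746
grip_force: 0.0
grip_width: 0.0865
grip_force: 0.0
position: [0.5379, 0.2725, 0.2236]
33.5
```

View pics/w16c.png

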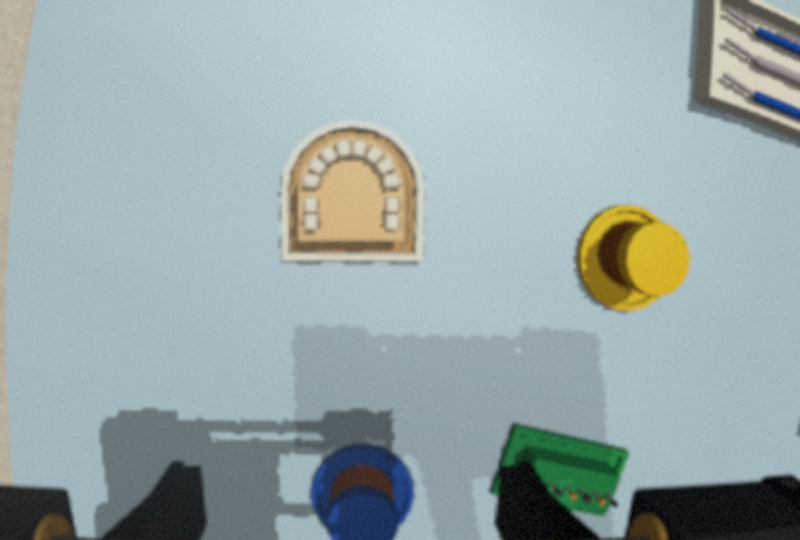

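The crop shows the cast centred and square in the D tray (352,195), front to front. The yellow jar is in its dish (650,258), the blue jar in its dish (362,495) and the block in the green tray (565,475). All four made contact 4 mm above the table-contact height, so they rest on the holder floors. I hand in.

```bash
python3 -c "
from rig import robot
print(robot.hand_in())"
```

```text
the job is handed in; nothing more can be done
None
```

I placed all four items in their matching holders in the order asked and handed the job in at about 34 s. The last picture shows the cup and instrument dish apparently undisturbed, though I did not measure them, and I viewed 15 pictures, one over the limit of 14.

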